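# Tap a jammed gold crown out of its tube

## Task

A gold crown has jammed in the neck of the blue tube. Take the blue tube, tip it mouth-down over the pink tray and tap its white rim on the steel bar along the tray's edge until the crown drops into the tray, then lay the tube back in its own place on the rack. Leave the green tube where it lies.

Things in the scene. Friction and masses are not known exactly. Their poses are not given: they have to be found in the camera images.
- blue_tube: Blue tube lying level in a bay of an aluminium rack, 28 mm thick at the grip. Origin on its axis, 42 mm above the bench, in the 43 mm gap between two V-shaped white saddles: grip here from above, across the tube. x runs from mouth to tail: the mouth points to -x, away from the robot; the tail ends at x = +55 mm. z up. Rack plate 8 mm thick. About 130 g with rim and crown.
- blue_rim (a point): Middle of the flat front face of the tube's white rim ring, at x = -56 mm on the tube's axis (axes as the tube's). Ring 32 mm outer, 14 mm inner diameter. It is sprung: knocked along the tube it slides back 8 mm to a hard stop (2 N to start, about 8 N at the stop). Knocked back 6 to 8 mm and let go, mouth 30 to 50 degrees down, it lets the crown drop out; tipping alone does not.
- crown: Gold dental crown, 12 mm in diameter, 10 mm long, about 12 g, jammed behind two spring lips in the blue tube's mouth. Origin at its middle, at the start on the tube's axis, 8 mm behind the rim's face.
- tap_bar: Fixed steel bar, 12 mm square, 140 mm long, along the top of the wall of the pink tray nearest the robot. Origin: middle of its top edge on the tray's side, 56 mm above the bench; x away from the tray (towards the robot), y along it, z up. Strike the lowest part of the ring's face, 12 mm from the tube's axis, on this edge, moving along the tube's axis, with the open mouth over the tray.
- tray_in (a point): Middle of the inner floor of the fixed pink tray, 5 mm above the bench, axes as the bar's. Inside 120 mm (x) by 130 mm (y); three walls 31 mm high above the floor, the fourth, at +x, carries the steel bar (its edge 58 mm from here in x, 51 mm above).
- green_tube: Green tube of the same size with a grey cap, parallel in the rack's other bay, 100 mm to one side. To be left alone. Origin and axes as the blue tube's.

How it is judged:
By the outcome, as a careful person would: the job done as asked, in the order asked, and still so for the second after the job is handed in, with the robot touching nothing.
It also fails if it takes over 42 s, if anything falls off the work surface, if the arm or the gripper's body presses on something with over 40 N, if the wrist force passes 120 N, or if a joint passes its speed limit or range.

## Robot

A 7-joint arm with a two-finger parallel gripper is mounted at the origin on the work surface. World frame = base frame: x ahead of the robot, y to its left, z up, the work surface at z = 0. Lengths are in m, angles in rad, forces in N, time in s.
With the tool pointing down it reaches from about 0.4 to 0.875 m from the base axis. Payload 19.3 kg.
Tool frame: the origin (TCP) lies midway between the tips of the shut fingers; the grasp point (between the pads) lies 19 mm behind it; z points along the fingers, y is the line along which they close (so a half turn about z gives the same grasp; the last joint's range is limited). The gripper opens to 85 mm and grips with 20 to 120 N. Pads are 22 mm wide; open, the fingers measure 114 mm over their backs; the gripper's body (76 mm by 85 mm) begins 54 mm behind the grasp point. The pads swing forward as they close: fully open they stand 13 mm farther back than shut.
Start: joints at [-1.294, 0.521, -0.036, 1.599, 0.021, 1.021, -0.113], TCP at [0.212, 0.588, 0.231] pointing down, gripper open.
Joint ranges: [-2.91, 2.91], [-0.3, 2.13], [-1.5, 1.42], [0.17, 2.43], [-1.26, 4.41], [0.16, 1.93], [-2.52, 2.52]. Speed limits (rad/s): [1.89, 1.89, 2.39, 2.39, 3.01, 3.01, 3.01].

## Interface

Orientations are given as [roll, pitch, yaw] about the fixed x, y, z axes, in that order (R = Rz(yaw) Ry(pitch) Rx(roll)).
In Python, from workcell import bot gives the robot as it stands.
- The arm moves only by the shell command python3 nudge.py 'ROWS' [FORCE]. ROWS is a JSON object with one list for each field, all of the same length, 1 to 5, a row being the entries at one place: finger_gap (the finger opening in m), dx, dy, dz (the shift in units of 100 mm), ax, ay, az (a rotation vector in units of 0.05 rad); each row is the pose to reach, as a shift and turn from the pose commanded when the command began, along the tool's axes at that moment; what a row does not reach only later rows make up. A row lasts 1/8 s, in which the tool goes at most 0.0625 m and 0.188 rad, less where a joint would pass 70% of its speed; a pose out of reach is approached as far as the arm can. The fingers move at their own pace and stop on an object; FORCE is the grip in N (left out, the last holds). Time passes only in rows, so rows that do not move let the fingers close. It prints the time, the measured TCP pose, the force, the opening and the grip force at its end. Input that does not fit is refused with a message, and nothing moves.
- bot.observe(): the state, without advancing time (a new reading comes with each control period).
- bot.grab_frame(name): name is "scene" or "top"; returns the picture (400x640x3 uint8, blue, green, red); there is no depth.
- bot.calibration(name): a dict with "vfov" (degrees; the focal length in pixels is half the picture's height over the tangent of half this angle, whatever the lens; pixels are square), "cx", "cy" (the principal point, pixels), "eye" and "attitude" of the camera in the world. Camera axes: x right, y down, z forward; pixel columns grow to the right and rows downward; lengths in m; the calibration is good to about 2 mm. A picture is of the moment at which its call begins. calibration takes no time and is no camera call.
- bot.job_done(): hands the job in; it is judged then, once.
The state is a dict: "clock": time; "qpos": joint angles; "qd": joint speeds; "joint_efforts": joint torques, N m; "position": TCP position; "tool_rot": TCP orientation; "force": force on the tool from outside, world axes, zero at the start; "moment": the same for the moment, N m; "grip_width": finger opening in m; "finger_force": force on a finger pad.
Only numpy, scipy, OpenCV 4.12 (cv2) and the standard library are available. Lean on these libraries where they do the work, as an engineer would, in place of code of your own. Each camera call takes 0.05 s, during which the arm holds its last target. There are 200 camera calls.

## Working session

There is one attempt and no reset: what is moved stays moved. The work goes in short steps, Python scripts to look and compute and a shell command to move; the robot and the scene stay as the last step left them, time stands still between calls to the robot, and variables do not carry over. Pictures are saved under pics/ and viewed, at most 10 in all, crops included, and the job is handed in when it is done.

```bash
ls; mkdir -p pics; python3 - <<'E'
from workcell import bot
import cv2
for n in("scene","top"):
    print(n,bot.calibration(n)); cv2.imwrite(f"pics/{n}0.png",bot.grab_frame(n))
s=bot.observe();print(s)
E
```

```text
nudge.py
pics
workcell.py
scene {'vfov': 44.30041887841692, 'cx': 323.25574454771566, 'cy': 194.9888592418449, 'eye': array([1.10600355, 0.2409484 , 0.69025238]), 'attitude': array([-2.40386851, -0.00605076,  2.03575157])}
top {'vfov': 52.80844428120268, 'cx': 320.4413384939501, 'cy': 196.23680097080015, 'eye': array([0.42342467, 0.000933  , 0.86896758]), 'attitude': array([-2.93064147, -0.00526118, -1.69825813])}
{'clock': 0.1, 'qpos': array([-1.29420984,  0.52192313, -0.03632662,  1.59994631,  0.0211811 ,
        1.02110088, -0.11279876]), 'qd': array([ 0.00019996, -0.00072948,  0.00063408, -0.00198773,  0.0017062 ,
        0.00068903, -0.00044955]), 'joint_efforts': array([ 4.32903646e-03, -9.28476977e+01,  1.98429443e+00, -3.70531476e+01,
        1.82291376e-02,  5.16032655e-03,  6.78832453e-05]), 'position': array([0.21234871, 0.58750174, 0.23080446]), 'tool_rot': array([-3.14060060e+00,  5.38572026e-05,  2.79478578e+00]), 'force': array([ 0.00286511, -0.77757414,  0.06062994]), 'moment': array([-0.02113792,  0.06283185, -0.03178074]), 'finger_force': 0.0, 'grip_width': 0.08520067319267581}
```

View pics/scene0.png

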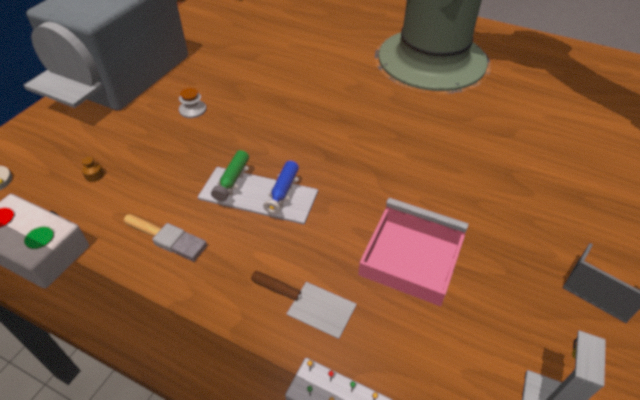

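View pics/top0.png

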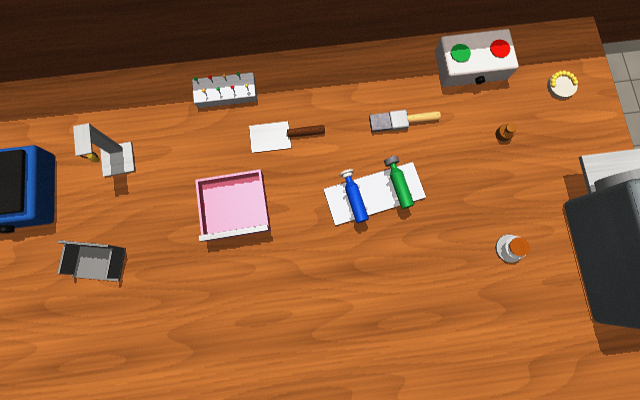

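```bash
cat > h.py <<'E'
import numpy as np, cv2
from workcell import bot
from scipy.spatial.transform import Rotation as R
from scipy.optimize import least_squares
def cam(n):
    c=bot.calibration(n); f=200/np.tan(np.radians(c["vfov"])/2)
    return c,f,R.from_euler("xyz",c["attitude"]).as_matrix()
def ray(n,p):
    c,f,A=cam(n); d=A@np.array([(p[0]-c["cx"])/f,(p[1]-c["cy"])/f,1]); return np.array(c["eye"]),d
def proj(n,X):
    c,f,A=cam(n); q=(np.atleast_2d(X)-c["eye"])@A; return q[:,:2]/q[:,2:]*f+[c["cx"],c["cy"]]
def atz(n,p,z):
    e,d=ray(n,p); return e+d*(z-e[2])/d[2]
def tri(ps,pt):
    r=least_squares(lambda X:np.r_[proj("scene",X)[0]-ps,proj("top",X)[0]-pt],atz("top",pt,.04)); return r.x,np.abs(r.fun).max()
E
python3 - <<'E'
import cv2,numpy as np
s=cv2.imread("pics/scene0.png");t=cv2.imread("pics/top0.png")
def crop(i,x,y,w,h,k):
    return cv2.resize(i[y:y+h,x:x+w],None,fx=k,fy=k,interpolation=cv2.INTER_CUBIC)
a=crop(s,190,140,130,90,6);b=crop(t,320,150,110,80,6)
cv2.imwrite("pics/a.png",a);cv2.imwrite("pics/b.png",b)
c=crop(s,350,190,130,120,5);d=crop(t,180,160,100,90,5)
# side by side padded; scale: left 390/..; 
c=crop(s,355,190,120,120,3.3333);d=crop(t,185,160,96,96,4.1667)
cv2.imwrite("pics/c.png",np.hstack([c[:400,:400],d[:400,:400]]))
E
```

```text
(no output)
```

View pics/a.png

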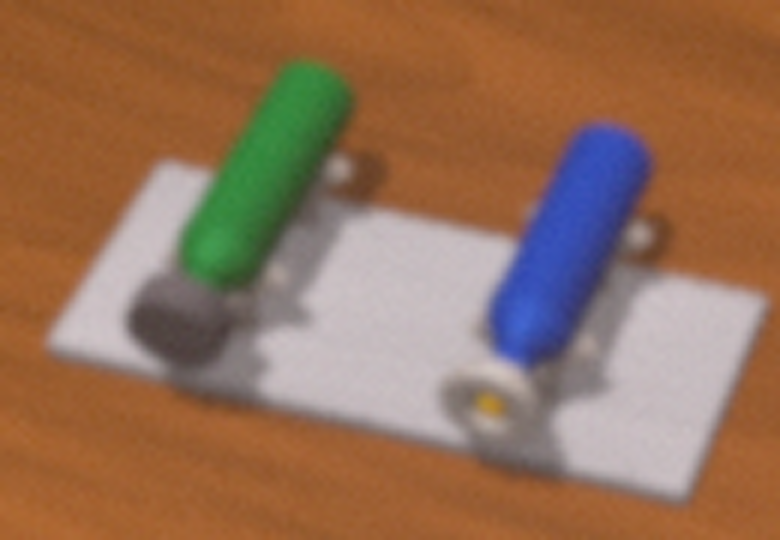

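View pics/b.png

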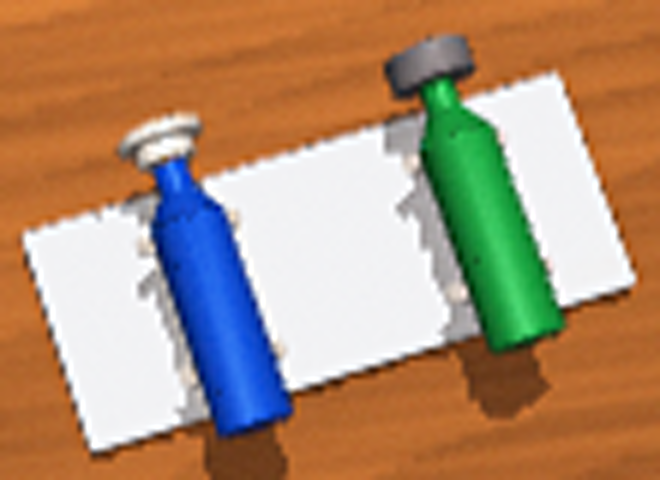

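View pics/c.png

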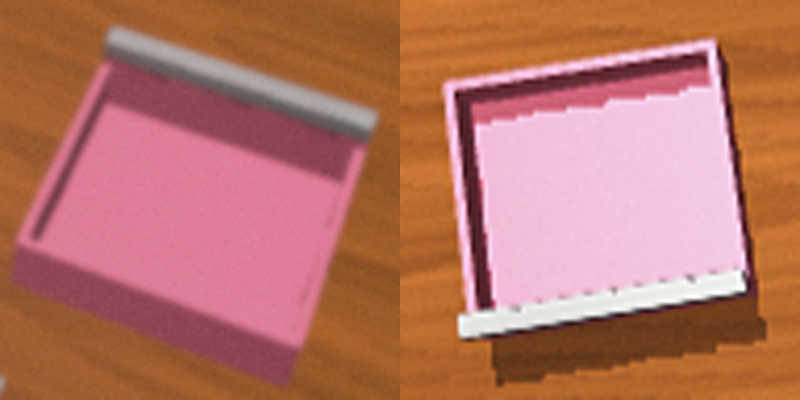

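The views show the blue tube at top (355,197) with its rim at (346,172) and scene (284,185) with its rim at (271,207). The gold crown is visible in the mouth. The bar runs from (199,237) to (268,226) in the top view and from (388,205) to (467,224) in the scene view. I'll fit simple solids to the masks in both views.

```bash
cat > fit.py <<'E'
from h import *
from scipy.optimize import minimize
K=6
def up(img,b): x,y,w,h=b; return cv2.resize(img[y:y+h,x:x+w],None,fx=K,fy=K,interpolation=cv2.INTER_CUBIC)
def render(n,b,pts):
    p=(proj(n,pts)-[b[0],b[1]]+.5)*K-.5
    m=np.zeros((b[3]*K,b[2]*K),np.uint8)
    cv2.fillConvexPoly(m,cv2.convexHull(np.round(p*16).astype(np.int32)),1,shift=4); return m
def fit(model,masks,boxes,x0,step):
    def cost(v):
        c=0
        for n in masks:
            r=render(n,boxes[n],model(v)); c+=1-(r&masks[n]).sum()/max(1,(r|masks[n]).sum())
        return c
    sim=np.vstack([x0]+[np.array(x0)+np.eye(len(x0))[i]*step[i] for i in range(len(x0))])
    r=minimize(cost,x0,method="Nelder-Mead",options=dict(initial_simplex=sim,maxiter=600,xatol=1e-5,fatol=1e-5))
    return r.x,r.fun
def big(m):
    n,l,s,_=cv2.connectedComponentsWithStats(m.astype(np.uint8)); return (l==1+np.argmax(s[1:,4])).astype(np.uint8)
def cyl(v):
    x,y,z,a,L=v; th=np.linspace(0,2*np.pi,40)
    P=np.array([[X,.014*np.cos(t),.014*np.sin(t)] for X in(L,.055) for t in th])
    return P@R.from_euler("z",a).as_matrix().T+[x,y,z]
def bar(v):
    x,y,z,a=v; P=np.array([[X,Y,Z] for X in(0,.012) for Y in(-.07,.07) for Z in(-.012,0)])
    return P@R.from_euler("z",a).as_matrix().T+[x,y,z]
def tubefit(im,bx,x0,rng):
    M={}
    for n in im:
        hsv=cv2.cvtColor(up(im[n],bx[n]),cv2.COLOR_BGR2HSV)
        m=big((hsv[...,0]>rng[0])&(hsv[...,0]<rng[1])&(hsv[...,1]>120))
        M[n]=big(cv2.morphologyEx(m,cv2.MORPH_OPEN,cv2.getStructuringElement(cv2.MORPH_ELLIPSE,(45,45))))
    return fit(cyl,M,bx,x0,[.01,.01,.01,.1,.01])
E
python3 - <<'E'
from fit import *
im={n:cv2.imread(f"pics/{n}0.png") for n in("scene","top")}
yaw0=lambda p,q:np.arctan2(*(q-p)[[1,0]])
rim,e=tri([271.3,206.8],[346.3,171]);print("rim tri",rim,e)
p=atz("top",[346.5,172],.042);q=atz("top",[361.5,219],.042)
o=p+(q-p)/np.linalg.norm(q-p)*.056
bx={"scene":(255,150,55,60),"top":(335,165,45,60)}
v,c=tubefit(im,bx,[*o[:2],.045,yaw0(p,q),-.025],(105,135));print("blue",v,c)
a=v[3];print("rim from fit",v[:3]-.056*np.array([np.cos(a),np.sin(a),0]))
bx={"scene":(190,140,65,60),"top":(380,150,40,65)}
d=.1*np.array([-np.sin(a),np.cos(a),0])
g=min([v[:3]+d,v[:3]-d],key=lambda X:np.linalg.norm(proj("top",X)[0]-[401,185]))
print("green",tubefit(im,bx,[*g,a,-.025],(45,80)))
l=atz("top",[198.9,236.3],.056);r=atz("top",[267.6,225.3],.056)
print("bar ends",l,r,np.linalg.norm(l-r))
b={"scene":(380,192,94,42),"top":(192,218,82,28)};M={}
for n in im:
    hsv=cv2.cvtColor(up(im[n],b[n]),cv2.COLOR_BGR2HSV);M[n]=big((hsv[...,1]<60)&(hsv[...,2]>70))
x0=(l+r)/2;dd=(l-r)if l[1]>r[1] else r-l
w,c=fit(bar,M,b,[*x0,np.arctan2(-dd[0],dd[1])+np.pi],[.01,.01,.01,.1])
print("bar",w,c)
o=[]
for n in im:
    u=up(im[n],b[n]).copy();k=render(n,b[n],bar(w));cs,_=cv2.findContours(k,0,1);cv2.drawContours(u,cs,-1,(0,0,255),1)
    cs,_=cv2.findContours(M[n],0,1);cv2.drawContours(u,cs,-1,(0,255,0),1);o.append(u)
W=max(x.shape[1] for x in o);cv2.imwrite("pics/d.png",np.vstack([cv2.copyMakeBorder(x,0,0,0,W-x.shape[1],0) for x in o]))
E
```

```text
rim tri [ 0.64530081 -0.08695904  0.04445319] 0.11601984390955522
blue [ 0.59288662 -0.09539242  0.04077636 -2.95237401 -0.02142063] 0.3446623157537202
rim from fit [ 0.64788711 -0.08485929  0.04077636]
green (array([ 0.6110786 , -0.19354557,  0.04191612, -2.95027102, -0.01839563]), np.float64(0.4689960395592626))
bar ends [0.54445964 0.22835373 0.056     ] [0.54920104 0.08870939 0.056     ] 0.13972481380666515
bar [0.55122327 0.15980612 0.05591107 3.18366053] 0.7383916820487576
```

View pics/d.png

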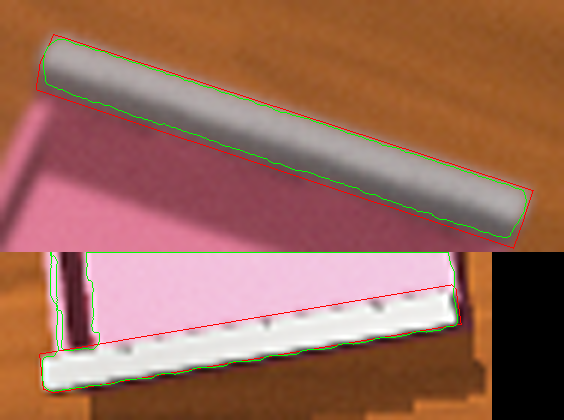

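```bash
cat >> fit.py <<'E'
def roi(v):
    x,y,z,a=v; P=np.array([[X,Y,0] for X in(-.012,.085) for Y in(-.035,.035)])
    return P@R.from_euler("z",a).as_matrix().T+[x,y,z]
def fit2(im,bx,x0,rng):
    M={}
    for n in im:
        hsv=cv2.cvtColor(up(im[n],bx[n]),cv2.COLOR_BGR2HSV)
        M[n]=big((hsv[...,0]>rng[0])&(hsv[...,0]<rng[1])&(hsv[...,1]>rng[2]))
    def cost(v):
        c=0
        for n in im:
            k=render(n,bx[n],roi(v)); r=render(n,bx[n],cyl([*v,-.03])); c+=((r^M[n])&k).sum()/3e4
        return c
    s=np.vstack([x0]+[np.array(x0)+np.eye(4)[i]*[.008,.008,.008,.1][i] for i in range(4)])
    r=minimize(cost,x0,method="Nelder-Mead",options=dict(initial_simplex=s,maxiter=600,xatol=1e-5,fatol=1e-6))
    return r.x,r.fun,M
E
python3 - <<'E'
from fit import *
im={n:cv2.imread(f"pics/{n}0.png") for n in("scene","top")}
bx={"scene":(255,150,60,60),"top":(335,165,45,60)}
v,c,M=fit2(im,bx,[.593,-.0955,.041,-2.952],(105,135,120));print("blue",v,c)
a=v[3];print("rim from fit",v[:3]-.056*np.array([np.cos(a),np.sin(a),0]))
g,cg,_=fit2(im,{"scene":(190,140,65,60),"top":(380,150,40,65)},[.611,-.1935,.042,-2.95],(45,80,100));print("green",g,cg,np.linalg.norm(g[:2]-v[:2]))
o=[]
for n in im:
    u=up(im[n],bx[n]);cs,_=cv2.findContours(render(n,bx[n],cyl([*v,-.03])),0,1);cv2.drawContours(u,cs,-1,(0,0,255),1)
    th=np.linspace(0,6.28,40)
    for X,r in((-.056,.016),(-.056,.007)):
        P=np.array([[X,r*np.cos(t),r*np.sin(t)]for t in th])@R.from_euler("z",a).as_matrix().T+v[:3]
        cv2.polylines(u,[np.round((proj(n,P)-bx[n][:2]+.5)*K-.5).astype(np.int32)],True,(0,255,255),1)
    o.append(u)
cv2.imwrite("pics/e.png",np.hstack(o))
b={"scene":(380,192,94,42),"top":(192,218,82,28)};M={}
for n in im:
    hsv=cv2.cvtColor(up(im[n],b[n]),cv2.COLOR_BGR2HSV);M[n]=big((hsv[...,1]<(60 if n=="scene" else 22))&(hsv[...,2]>70))
print(fit(bar,M,b,[.549,.159,.056,3.18],[.005,.005,.005,.05]))
print(fit(bar,{"scene":M["scene"]},b,[.549,.159,.056,3.18],[.005,.005,.0,.05]))
E
```

```text
blue [ 0.59210536 -0.09579374  0.03937167 -2.94945532] 0.13326666666666667
rim from fit [ 0.64707487 -0.08510013  0.03937167]
green [ 0.60985784 -0.19481515  0.039273   -2.95157385] 0.12933333333333333 0.10060015111449414
(array([0.55013524, 0.15977317, 0.05533996, 3.18485231]), np.float64(0.33807724954163687))
(array([0.54964685, 0.15904255, 0.056     , 3.17556603]), np.float64(0.1620818086774699))
```

View pics/e.png

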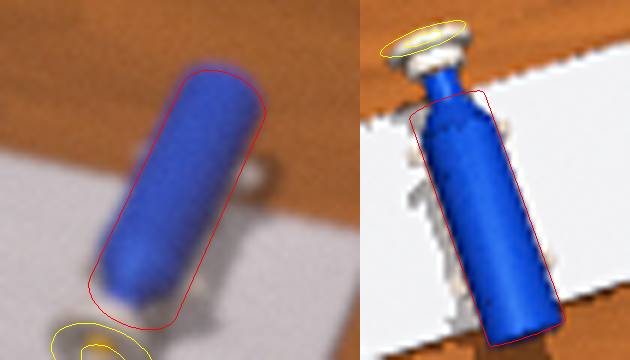

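The fits agree: the blue tube is at (0.592, -0.096), z about 0.04, with its mouth towards yaw 0.19. The green tube is 100.6 mm away. The bar edge is at (0.550, 0.159, 0.056), with the tray direction at yaw 0.04. I'll move above the blue tube.

```bash
cat > go.py <<'E'
import sys,json; from h import *
def rel(p,rpy):
    s=bot.observe(); A=R.from_euler("xyz",s["tool_rot"]); T=R.from_euler("xyz",rpy)
    return A.inv().apply(np.array(p)-s["position"]).round(4),(A.inv()*T).as_rotvec().round(3)
def q(): s=bot.observe(); return s["clock"],s["qpos"].round(2),s["position"].round(4),s["tool_rot"].round(3),s["force"].round(1),s["grip_width"]
if __name__=="__main__":
    a=json.loads(sys.argv[1]); print(*q()); print(*rel(a[:3],a[3:]))
E
python3 go.py '[0.592,-0.096,0.16,3.1416,0,0.19]'
```

```text
0.1 [-1.29  0.52 -0.04  1.6   0.02  1.02 -0.11] [0.2123 0.5875 0.2308] [-3.141  0.     2.795] [ 0.  -0.8  0.1] 0.08520067319267581
[-0.5894 -0.5137  0.0713] [-0.000e+00  1.000e-03  2.605e+00]
```

The rows are not in the units I measure in: shifts go in units of 100 mm and turns go in units of 0.05 rad. I convert before sending: -0.18 m is -1.8, -0.225 m is -2.25, 0.18 rad is 3.6.

```bash
python3 nudge.py '{"finger_gap": [0.085,0.085,0.085,0.085,0.085],"dx": [-0.45,-0.9,-1.35,-1.8,-2.25],"dy": [-0.39,-0.78,-1.17,-1.56,-1.95],"dz": [0,0,0,0,0],"ax": [0,0,0,0,0],"ay": [0,0,0,0,0],"az": [3.6,7.2,10.8,14.4,18]}'; python3 go.py '[0.592,-0.096,0.16,3.1416,0,0.19]'
```

```text
clock: 0.72
position: [0.3584, 0.3261, 0.2313]
tool_rot: [3.142, -0.0, 1.889]
force: [1.1, 1.0, -0.2]
grip_width: 0.0849
finger_force: 0.0
0.725 [-1.05  0.3   0.23  1.97 -0.09  0.88 -0.45] [0.3584 0.3261 0.2313] [ 3.142 -0.     1.889] [ 1.1  1.  -0.2] 0.08489644746190063
[-0.474   0.0899  0.0712] [-0.    -0.     1.699]
```

```bash
python3 nudge.py '{"finger_gap": [0.085,0.085,0.085,0.085,0.085],"dx": [-0.5,-1,-1.5,-2,-2.5],"dy": [0.1,0.2,0.3,0.4,0.5],"dz": [0,0,0,0,0],"ax": [0,0,0,0,0],"ay": [0,0,0,0,0],"az": [3.6,7.2,10.8,14.4,18]}'; python3 go.py '[0.592,-0.096,0.16,3.1416,0,0.19]'
```

```text
clock: 1.35
position: [0.4853, 0.1054, 0.2313]
tool_rot: [-3.142, -0.0, 0.989]
force: [0.1, 0.1, -0.4]
grip_width: 0.0849
finger_force: 0.0
1.35 [-0.74  0.35  0.52  1.95 -0.22  0.89 -0.69] [0.4853 0.1054 0.2313] [-3.142 -0.     0.989] [ 0.1  0.1 -0.4] 0.08489147904164902
[-0.1096  0.1998  0.0713] [-0.    -0.     0.799]
```

To row units: 0.2 m is 2, 0.16 m is 1.6, 0.8 rad is 16.

```bash
python3 nudge.py '{"finger_gap": [0.085,0.085,0.085,0.085,0.085],"dx": [-0.22,-0.44,-0.66,-0.88,-1.1],"dy": [0.4,0.8,1.2,1.6,2],"dz": [0.1,0.2,0.3,0.4,0.51],"ax": [0,0,0,0,0],"ay": [0,0,0,0,0],"az": [3.2,6.4,9.6,12.8,16]}'; python3 go.py '[0.592,-0.096,0.021,3.1416,0,0.19]'; python3 - <<'E'
from h import *
o=[]
for n in("scene","top"):
    i=bot.grab_frame(n); x,y=(215,80) if n=="scene" else (260,120)
    o.append(cv2.resize(i[y:y+150,x:x+130],None,fx=3,fy=3,interpolation=cv2.INTER_CUBIC))
cv2.imwrite("pics/f.png",np.hstack(o))
E
```

```text
clock: 1.98
position: [0.5931, -0.0956, 0.1798]
tool_rot: [-3.141, 0.0, 0.19]
force: [0.5, 1.0, 0.9]
grip_width: 0.0848
finger_force: 0.0
1.975 [-0.38  0.64  0.67  1.74 -0.48  0.93 -0.89] [ 0.5931 -0.0956  0.1798] [-3.141  0.     0.19 ] [0.5 1.  0.9] 0.08483309893690699
[-0.0011  0.0002  0.1588] [-0.  0. -0.]
```

View pics/f.png

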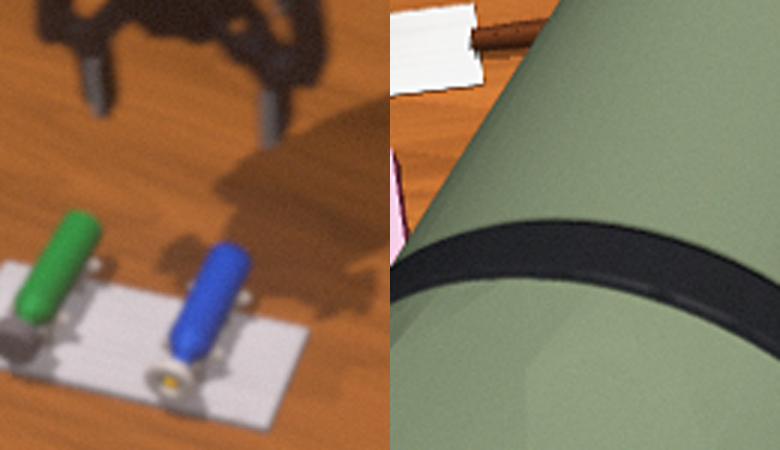

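```bash
python3 - <<'E'
from h import *
s=bot.observe();A=R.from_euler("xyz",s["tool_rot"]).as_matrix()
for y in(.0475,-.0475): print(proj("scene",s["position"]+A@[0,y,-.013]))
print(proj("scene",s["position"]+A@[0.005,0,-.013]), "seen mid",(247.3+305.5)/2-.3,(118+129)/2)
E
```

```text
[[246.97053675 115.62407393]]
[[303.48705819 126.56014543]]
[[273.84628365 122.9760778 ]] seen mid 276.09999999999997 123.5
```

To row units: 0.14 m is 1.4, 0.13 m is 1.3.

```bash
python3 nudge.py '{"finger_gap": [0.085,0.085,0.085,0.085,0.085],"dx": [0,0,0,0,0],"dy": [0,0,0,0,0],"dz": [0.5,1,1.3,1.4,1.4],"ax": [0,0,0,0,0],"ay": [0,0,0,0,0],"az": [0,0,0,0,0]}'; python3 go.py '[0.592,-0.096,0.021,3.1416,0,0.19]'
```

```text
clock: 2.7
position: [0.5926, -0.0944, 0.0405]
tool_rot: [3.142, 0.0, 0.195]
force: [0.2, -1.3, -0.3]
grip_width: 0.0851
finger_force: 0.0
2.7 [-0.28  0.82  0.52  1.81 -0.62  0.68 -0.78] [ 0.5926 -0.0944  0.0405] [3.142 0.    0.195] [ 0.2 -1.3 -0.3] 0.08508874107550338
[-0.0009  0.0015  0.0195] [0.    0.    0.005]
```

To row units: 0.0195 m is 0.195, 0.01 m is 0.1.

```bash
python3 nudge.py '{"finger_gap": [0.085,0.06,0.04,0.033,0.033],"dx": [0,0,0,0,0],"dy": [0.01,0.01,0.01,0.01,0.01],"dz": [0.1,0.195,0.195,0.195,0.195],"ax": [0,0,0,0,0],"ay": [0,0,0,0,0],"az": [0,0,0,0,0]}' 20; python3 go.py '[0.592,-0.096,0.021,3.1416,0,0.19]';python3 - <<'E'
from h import *
o=[]
for n in("scene","top"):
    i=bot.grab_frame(n); x,y=(215,100) if n=="scene" else (300,120)
    o.append(cv2.resize(i[y:y+130,x:x+130],None,fx=4,fy=4,interpolation=cv2.INTER_CUBIC))
cv2.imwrite("pics/g.png",o[0])
E
```

```text
clock: 3.32
position: [0.5929, -0.0954, 0.0211]
tool_rot: [3.141, -0.0, 0.195]
force: [-0.2, -0.0, -0.1]
grip_width: 0.0328
finger_force: 0.0
3.325 [-0.27  0.85  0.5   1.81 -0.63  0.64 -0.77] [ 0.5929 -0.0954  0.0211] [ 3.141 -0.     0.195] [-0.2 -0.  -0.1] 0.03277588868439671
[-0.001   0.0004  0.0001] [ 0.    -0.     0.005]
```

View pics/g.png

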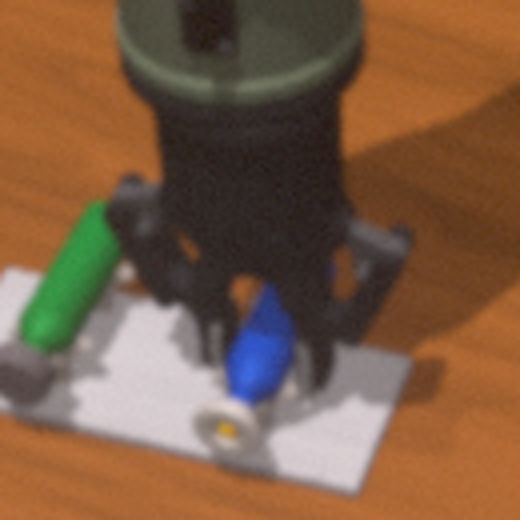

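The picture shows the fingers straddling the blue tube with no force, 33 mm apart, and the green tube clear. I'll close the gripper.

```bash
python3 nudge.py '{"finger_gap": [0.02,0.02,0.02],"dx": [0,0,0],"dy": [0,0,0],"dz": [0,0,0],"ax": [0,0,0],"ay": [0,0,0],"az": [0,0,0]}' 70; python3 go.py '[0.592,-0.096,0.021,3.1416,0,0.19]'
```

```text
clock: 3.8
position: [0.5929, -0.0955, 0.0212]
tool_rot: [3.141, -0.0, 0.195]
force: [-0.9, -0.4, 5.0]
grip_width: 0.0261
finger_force: 68.3
3.8 [-0.27  0.85  0.5   1.81 -0.63  0.64 -0.77] [ 0.5929 -0.0955  0.0212] [ 3.141 -0.     0.195] [-0.9 -0.4  5. ] 0.026137577798153115
[-0.001   0.0003  0.0002] [ 0.    -0.     0.005]
```

```bash
python3 nudge.py '{"finger_gap": [0.02,0.02,0.02,0.02,0.02],"dx": [0,0,0,0,0],"dy": [0,0,0,0,0],"dz": [-0.2,-0.6,-1.1,-1.6,-2],"ax": [0,0,0,0,0],"ay": [0,0,0,0,0],"az": [0,0,0,0,0]}'; cat > tap.py <<'E'
import sys; from go import *
back,tilt=float(sys.argv[1]),np.radians(float(sys.argv[2]))
E=np.array([.549,.159,.056]); rpy=[np.pi,tilt,.042]
A=R.from_euler("xyz",rpy).as_matrix(); p=E-A@[.055+back,0,-.0088]
print("target",p.round(4)); print(*q()); print(*rel(p,rpy))
E
python3 tap.py 0.1 40; python3 tap.py 0.025 40
```

```text
clock: 4.42
position: [0.5926, -0.0955, 0.2241]
tool_rot: [3.141, -0.002, 0.194]
force: [0.6, 0.0, -1.3]
grip_width: 0.0262
finger_force: 68.8
target [0.4247 0.1538 0.1489]
4.425 [-0.41  0.59  0.71  1.7  -0.44  1.01 -0.92] [ 0.5926 -0.0955  0.2241] [ 3.141e+00 -2.000e-03  1.940e-01] [ 0.6  0.  -1.3] 0.02624130527113796
[-0.1167 -0.2771  0.0749] [ 0.053 -0.698  0.146]
target [0.4821 0.1562 0.1007]
4.425 [-0.41  0.59  0.71  1.7  -0.44  1.01 -0.92] [ 0.5926 -0.0955  0.2241] [ 3.141e+00 -2.000e-03  1.940e-01] [ 0.6  0.  -1.3] 0.02624130527113796
[-0.06   -0.2684  0.1232] [ 0.053 -0.698  0.146]
```

```bash
python3 nudge.py '{"finger_gap": [0.02,0.02,0.02,0.02,0.02],"dx": [-0.2,-0.4,-0.6,-0.8,-0.9],"dy": [-0.55,-1.1,-1.65,-2.2,-2.73],"dz": [0.1,0.2,0.3,0.4,0.5],"ax": [0.2,0.4,0.6,0.8,1.06],"ay": [-2.8,-5.6,-8.4,-11.2,-13.96],"az": [0.6,1.2,1.8,2.4,2.92]}'; python3 tap.py 0.025 40
```

```text
clock: 5.05
position: [0.4507, 0.1569, 0.1722]
tool_rot: [3.14, 0.703, 0.041]
force: [0.7, -0.2, -1.2]
grip_width: 0.0258
finger_force: 68.8
target [0.4821 0.1562 0.1007]
5.05 [-0.7   0.87  0.63  1.56 -0.49  1.61 -1.43] [0.4507 0.1569 0.1722] [3.14  0.703 0.041] [ 0.7 -0.2 -1.2] 0.025789345887886984
[0.0701 0.0019 0.0343] [ 0.001  0.004 -0.   ]
```

To row units: 0.07 m is 0.7, 0.04 m is 0.4, 0.004 rad is 0.08.

```bash
python3 nudge.py '{"finger_gap": [0.02,0.02,0.02,0.02],"dx": [0.1,0.4,0.7,0.7],"dy": [0.01,0.01,0.01,0.01],"dz": [0.34,0.34,0.343,0.343],"ax": [0,0,0,0],"ay": [0.08,0.08,0.08,0.08],"az": [0,0,0,0]}'; python3 tap.py 0.0 40; python3 - <<'E'
from h import *
i=bot.grab_frame("scene"); cv2.imwrite("pics/h.png",cv2.resize(i[130:270,350:490],None,fx=4,fy=4,interpolation=cv2.INTER_CUBIC))
E
```

```text
clock: 5.55
position: [0.4836, 0.155, 0.0992]
tool_rot: [3.139, 0.696, 0.041]
force: [-0.7, -0.2, -1.9]
grip_width: 0.0265
finger_force: 68.9
target [0.5013 0.157  0.0846]
5.55 [-0.65  1.    0.6   1.48 -0.53  1.55 -1.4 ] [0.4836 0.155  0.0992] [3.139 0.696 0.041] [-0.7 -0.2 -1.9] 0.02645483790664625
[ 0.0229 -0.0012 -0.0001] [ 0.002 -0.002 -0.001]
```

View pics/h.png

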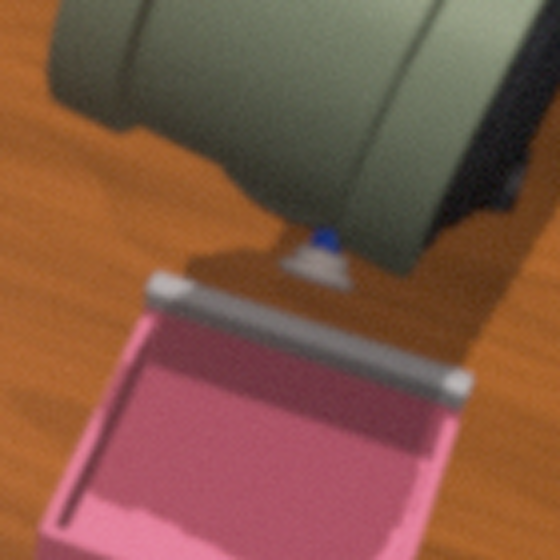

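The picture shows the tilted tube short of the bar, with the ring at crop (317,278) facing the bar's middle. I'll creep forward and watch the force.

```bash
python3 - <<'E'
from h import *
s=bot.observe();A=R.from_euler("xyz",s["tool_rot"]).as_matrix()
for d in([.055,0,-.0208],[.055,.016,-.0208],[.055,-.016,-.0208],[.055,0,-.0088]): print((proj("scene",s["position"]+A@d)[0]-[350,130]+.5)*4-.5)
E
python3 nudge.py '{"finger_gap": [0.02,0.02,0.02,0.02],"dx": [0.1,0.17,0.2,0.2],"dy": [-0.01,-0.01,-0.01,-0.01],"dz": [0,0,0,0],"ax": [0,0,0,0],"ay": [0,0,0,0],"az": [0,0,0,0]}'; python3 tap.py 0.0 40
```

```text
[317.30967809 280.09682183]
[280.21383835 268.22444508]
[354.80046982 292.09560141]
[318.73326339 282.24436965]
clock: 6.1
position: [0.4984, 0.157, 0.0866]
tool_rot: [3.141, 0.695, 0.042]
force: [-0.7, 0.5, -1.2]
grip_width: 0.0262
finger_force: 69.0
target [0.5013 0.157  0.0846]
6.1 [-0.63  1.04  0.59  1.44 -0.54  1.56 -1.41] [0.4984 0.157  0.0866] [3.141 0.695 0.042] [-0.7  0.5 -1.2] 0.026176704729471985
[ 0.0035  0.0001 -0.0002] [ 0.001 -0.003  0.   ]
```

To row units: 0.006 m is 0.06, 0.003 m is 0.03.

```bash
python3 nudge.py '{"finger_gap": [0.02,0.02,0.02],"dx": [0.03,0.06,0.06],"dy": [0,0,0],"dz": [0,0,0],"ax": [0,0,0],"ay": [0,0,0],"az": [0,0,0]}'; python3 tap.py 0.0 40
```

```text
clock: 6.48
position: [0.503, 0.1571, 0.0828]
tool_rot: [3.141, 0.696, 0.042]
force: [-2.3, -0.7, 3.3]
grip_width: 0.0259
finger_force: 69.0
target [0.5013 0.157  0.0846]
6.475 [-0.63  1.05  0.59  1.42 -0.54  1.56 -1.41] [0.503  0.1571 0.0828] [3.141 0.696 0.042] [-2.3 -0.7  3.3] 0.025865888211709195
[-0.0025  0.0001 -0.0003] [ 0.001 -0.002  0.   ]
```

To row units: 0.0045 m is 0.045, 0.003 m is 0.03.

```bash
python3 nudge.py '{"finger_gap": [0.02,0.02,0.02],"dx": [0.03,0.045,0.045],"dy": [0,0,0],"dz": [0,0,0],"ax": [0,0,0],"ay": [0,0,0],"az": [0,0,0]}'; python3 tap.py 0.0 40
```

```text
clock: 6.85
position: [0.5057, 0.1573, 0.0806]
tool_rot: [3.141, 0.698, 0.042]
force: [-9.5, -1.1, 12.2]
grip_width: 0.0261
finger_force: 69.3
target [0.5013 0.157  0.0846]
6.85 [-0.62  1.05  0.59  1.41 -0.54  1.57 -1.41] [0.5057 0.1573 0.0806] [3.141 0.698 0.042] [-9.5 -1.1 12.2] 0.026063993129640018
[-0.006   0.0001 -0.0002] [ 0. -0.  0.]
```

```bash
python3 nudge.py '{"finger_gap": [0.02,0.02,0.02,0.02],"dx": [-0.1,-0.1,-0.1,-0.1],"dy": [0,0,0,0],"dz": [0,0,0,0],"ax": [0,0,0,0],"ay": [0,0,0,0],"az": [0,0,0,0]}'; python3 - <<'E'
from h import *
i=bot.grab_frame("scene"); cv2.imwrite("pics/i.png",cv2.resize(i[180:305,350:475],None,fx=4,fy=4,interpolation=cv2.INTER_CUBIC))
h=cv2.cvtColor(i[180:305,350:475],cv2.COLOR_BGR2HSV);m=(h[...,0]>14)&(h[...,0]<35)&(h[...,1]>110)&(h[...,2]>110);print(m.sum())
E
```

```text
clock: 7.35
position: [0.4989, 0.1572, 0.0862]
tool_rot: [3.141, 0.695, 0.043]
force: [-0.2, 0.4, 0.4]
grip_width: 0.0267
finger_force: 69.2
20
```

View pics/i.png

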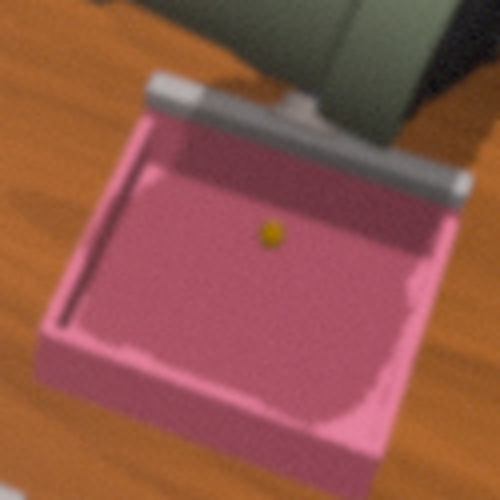

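The gold crown lies on the tray floor, at crop (272,235). I'll back off and return.

To row units: -0.06 m is -0.6, -0.08 m is -0.8.

```bash
python3 nudge.py '{"finger_gap": [0.02,0.02,0.02,0.02],"dx": [-0.4,-0.7,-0.8,-0.8],"dy": [0,0,0,0],"dz": [0,-0.2,-0.6,-0.6],"ax": [0,0,0,0],"ay": [0,0,0,0],"az": [0,0,0,0]}'; python3 go.py '[0.5929,-0.0955,0.20,3.141,0,0.195]'
```

```text
clock: 7.9
position: [0.4776, 0.156, 0.1855]
tool_rot: [-3.141, 0.691, 0.043]
force: [-0.1, -0.0, -1.2]
grip_width: 0.0263
finger_force: 69.1
7.9 [-0.68  0.88  0.64  1.48 -0.49  1.66 -1.43] [0.4776 0.156  0.1855] [-3.141  0.691  0.043] [-0.1 -0.  -1.2] 0.026286678416167802
[ 0.0712  0.2561 -0.0779] [-0.054  0.69  -0.146]
```

To row units: 0.256 m is 2.56, 0.208 m is 2.08, 0.69 rad is 13.8.

```bash
python3 nudge.py '{"finger_gap": [0.02,0.02,0.02,0.02,0.02],"dx": [0.14,0.28,0.42,0.56,0.71],"dy": [0.52,1.04,1.56,2.08,2.56],"dz": [-0.2,-0.4,-0.55,-0.7,-0.78],"ax": [-0.22,-0.44,-0.66,-0.88,-1.08],"ay": [2.8,5.6,8.4,11.2,13.8],"az": [-0.6,-1.2,-1.8,-2.4,-2.92]}';python3 nudge.py '{"finger_gap": [0.02,0.02],"dx": [0,0],"dy": [0,0],"dz": [0,0],"ax": [0,0],"ay": [0,0],"az": [0,0]}'; python3 go.py '[0.5929,-0.0955,0.08,3.141,0,0.195]'; python3 - <<'E'
from fit import *
im={"scene":bot.grab_frame("scene")}
i=im["scene"]
s=bot.observe();A=R.from_euler("xyz",s["tool_rot"]).as_matrix()
for d in([.055,0,-.0208],[.055,.016,-.0208],[.055,-.016,-.0208]): print((proj("scene",s["position"]+A@d)[0]-[215,60]+.5)*4-.5)
cv2.imwrite("pics/j.png",cv2.resize(i[60:230,215:345],None,fx=3.5,fy=3.5,interpolation=cv2.INTER_CUBIC))
u=i[60:230,215:345].copy();u=cv2.resize(u,None,fx=4,fy=4,interpolation=cv2.INTER_CUBIC)
th=np.linspace(0,6.28,40)
for X,r in((.055,.016),(.055,.007)):
    P=np.array([[X,r*np.cos(t),-.0208+r*np.sin(t)]for t in th])@A.T+s["position"]
    cv2.polylines(u,[np.round((proj("scene",P)-[215,60]+.5)*4-.5).astype(np.int32)],True,(0,255,255),1)
cv2.imwrite("pics/j.png",u[:600])
E
```

```text
clock: 8.52
position: [0.5917, -0.0971, 0.1981]
tool_rot: [3.139, -0.0, 0.196]
force: [2.2, 0.3, -1.5]
grip_width: 0.0262
finger_force: 68.9
clock: 8.78
position: [0.5907, -0.0947, 0.1975]
tool_rot: [3.141, 0.006, 0.195]
force: [-0.1, 1.2, -2.1]
grip_width: 0.0262
finger_force: 69.0
8.775 [-0.39  0.62  0.69  1.73 -0.46  0.97 -0.9 ] [ 0.5907 -0.0947  0.1975] [3.141 0.006 0.195] [-0.1  1.2 -2.1] 0.026173262397610607
[0.0026 0.0011 0.1174] [-0.     0.006 -0.   ]
[200.79133858 283.14580534]
[159.97990861 275.45498858]
[241.91793428 290.89601434]
```

View pics/j.png

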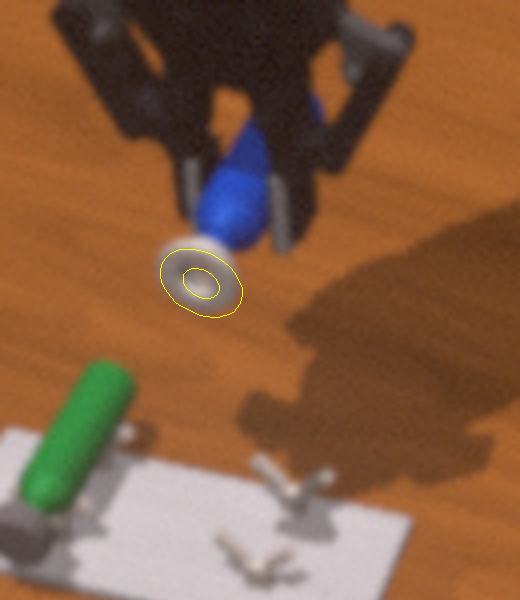

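The ring matches the prediction to about 1 mm, so the tube hasn't slipped, and the mouth is empty. I'll lower it.

```bash
python3 nudge.py '{"finger_gap": [0.02,0.02,0.02,0.02,0.02],"dx": [0.02,0.02,0.02,0.02,0.02],"dy": [0.01,0.01,0.01,0.01,0.01],"dz": [0.4,0.8,1.1,1.175,1.175],"ax": [0,0,0,0,0],"ay": [0.12,0.12,0.12,0.12,0.12],"az": [0,0,0,0,0]}'; python3 nudge.py '{"finger_gap": [0.02],"dx": [0],"dy": [0],"dz": [0],"ax": [0],"ay": [0],"az": [0]}'; python3 go.py '[0.5929,-0.0955,0.0212,3.141,0,0.195]'
```

```text
clock: 9.45
position: [0.593, -0.0955, 0.0807]
tool_rot: [3.141, -0.001, 0.196]
force: [-0.6, 0.2, -1.4]
grip_width: 0.0262
finger_force: 69.1
clock: 9.57
position: [0.5935, -0.0958, 0.0817]
tool_rot: [3.14, -0.003, 0.196]
force: [0.1, 0.1, -1.4]
grip_width: 0.026
finger_force: 69.1
9.575 [-0.31  0.76  0.57  1.8  -0.58  0.75 -0.81] [ 0.5935 -0.0958  0.0817] [ 3.14e+00 -3.00e-03  1.96e-01] [ 0.1  0.1 -1.4] 0.025952979550698304
[-0.0007 -0.0005  0.0605] [ 0.001 -0.003  0.001]
```

To row units: 0.05 m is 0.5, 0.04 m is 0.4, -0.002 rad is -0.04.

```bash
python3 nudge.py '{"finger_gap": [0.02,0.02,0.02,0.02],"dx": [0,0,0,0],"dy": [0,0,0,0],"dz": [0.25,0.4,0.5,0.5],"ax": [0,0,0,0],"ay": [-0.04,-0.04,-0.04,-0.04],"az": [0,0,0,0]}'; python3 go.py '[0.5929,-0.0955,0.0212,3.141,0,0.195]'
```

```text
clock: 10.07
position: [0.5928, -0.0961, 0.0304]
tool_rot: [3.141, 0.001, 0.195]
force: [0.3, -0.2, -1.5]
grip_width: 0.0259
finger_force: 69.1
10.075 [-0.28  0.83  0.51  1.81 -0.63  0.66 -0.77] [ 0.5928 -0.0961  0.0304] [3.141e+00 1.000e-03 1.950e-01] [ 0.3 -0.2 -1.5] 0.025933681271881472
[ 0.0003 -0.0006  0.0092] [0.    0.001 0.   ]
```

To row units: 0.009 m is 0.09, 0.007 m is 0.07.

```bash
python3 nudge.py '{"finger_gap": [0.02,0.02,0.02,0.02],"dx": [0,0,0,0],"dy": [-0.005,-0.005,-0.005,-0.005],"dz": [0.04,0.07,0.09,0.09],"ax": [0,0,0,0],"ay": [0,0,0,0],"az": [0,0,0,0]}'; python3 go.py '[0.5929,-0.0955,0.0212,3.141,0,0.195]'
```

```text
clock: 10.58
position: [0.5929, -0.0956, 0.0216]
tool_rot: [3.141, 0.0, 0.195]
force: [1.0, 0.5, -1.4]
grip_width: 0.0261
finger_force: 69.1
10.575 [-0.27  0.85  0.5   1.81 -0.64  0.65 -0.77] [ 0.5929 -0.0956  0.0216] [3.141 0.    0.195] [ 1.   0.5 -1.4] 0.0260849553847493
[ 0.0001 -0.0001  0.0004] [0. 0. 0.]
```

To row units: 0.0006 m is 0.006.

```bash
python3 nudge.py '{"finger_gap": [0.02,0.02],"dx": [0,0],"dy": [0,0],"dz": [0.006,0.006],"ax": [0,0],"ay": [0,0],"az": [0,0]}'; python3 go.py '[0.5929,-0.0955,0.0212,3.141,0,0.195]'
```

```text
clock: 10.82
position: [0.593, -0.0956, 0.0213]
tool_rot: [3.141, -0.0, 0.195]
force: [-1.0, 0.0, 2.7]
grip_width: 0.0263
finger_force: 69.7
10.825 [-0.27  0.85  0.5   1.81 -0.64  0.65 -0.76] [ 0.593  -0.0956  0.0213] [ 3.141 -0.     0.195] [-1.   0.   2.7] 0.026258219244372154
[-0.     -0.0001  0.0001] [ 0. -0.  0.]
```

Force has gone from -1.4 to +2.7 N, so the tube is seated. I'll release it.

```bash
python3 nudge.py '{"finger_gap": [0.035,0.06,0.07,0.07],"dx": [0,0,0,0],"dy": [0,0,0,0],"dz": [0,0,0,0],"ax": [0,0,0,0],"ay": [0,0,0,0],"az": [0,0,0,0]}' 20; python3 nudge.py '{"finger_gap": [0.07,0.07,0.07,0.07,0.07],"dx": [0,0,0,0,0],"dy": [0,0,0,0,0],"dz": [-0.2,-0.6,-1.1,-1.6,-2],"ax": [0,0,0,0,0],"ay": [0,0,0,0,0],"az": [0,0,0,0,0]}'; python3 nudge.py '{"finger_gap": [0.07,0.07,0.07,0.07],"dx": [-0.6,-1.2,-1.6,-1.6],"dy": [0,0,0,0],"dz": [0,0,0,0],"ax": [0,0,0,0],"ay": [0,0,0,0],"az": [0,0,0,0]}'; python3 - <<'E'
from fit import *
im={"scene":bot.grab_frame("scene"),"top":bot.grab_frame("top")}
bx={"scene":(255,150,60,60)}
for k in(im,):
    try:
        i0={"scene":cv2.imread("pics/scene0.png")}
        for i in(i0,{"scene":im["scene"]}):
            h=cv2.cvtColor(i["scene"][150:225,255:315],cv2.COLOR_BGR2HSV);m=(h[...,0]>105)&(h[...,0]<135)&(h[...,1]>120);print(m.sum(),np.argwhere(m).mean(0))
    except Exception as e: print(e)
cv2.imwrite("pics/k.png",cv2.resize(im["scene"][130:300,190:480],None,fx=2.7,fy=2.7,interpolation=cv2.INTER_CUBIC))
E
```

```text
clock: 11.32
position: [0.5928, -0.0956, 0.021]
tool_rot: [3.141, 0.0, 0.195]
force: [-0.5, -1.0, 0.4]
grip_width: 0.07
finger_force: 0.0
clock: 11.95
position: [0.5928, -0.0957, 0.2245]
tool_rot: [3.14, -0.002, 0.195]
force: [0.3, 0.7, 0.7]
grip_width: 0.0698
finger_force: 0.0
clock: 12.45
position: [0.4337, -0.1268, 0.2223]
tool_rot: [-3.14, -0.001, 0.193]
force: [0.7, -0.3, -0.7]
grip_width: 0.07
finger_force: 0.0
478 [30.13179916 29.0083682 ]
478 [30.09832636 29.05230126]
```

View pics/k.png

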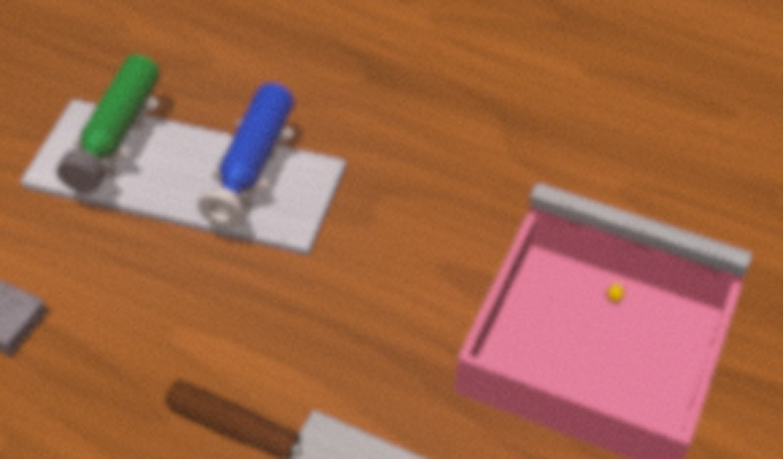

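The blue tube is back in its place: its mask has the same area and its centroid is within 0.05 px. The crown is in the tray at crop (615,292), and the green tube hasn't moved.

```bash
python3 -c "
from workcell import bot
print(bot.job_done())"
```

```text
the job is handed in; nothing more can be done
None
```

The crown dropped into the pink tray after one tap, the blue tube is back in its own place on the rack, the green tube was left alone, and the job was handed in at about 12.5 s; I viewed 12 pictures, over the limit of 10.

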